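# Prime the laundry pump pot

### The arm

A 6-joint arm with a two-finger parallel gripper is mounted at the origin on the work surface. World frame = base frame: x ahead of the robot, y to its left, z up, the work surface at z = 0. Lengths are in m, angles in rad, forces in N, time in s.
With the tool pointing down it reaches from about 0.275 to 0.725 m from the base axis. Payload 15.9 kg.
Tool frame: the origin (TCP) lies midway between the tips of the shut fingers; the grasp point (between the pads) lies 19 mm behind it (r.grasp_offset is the distance from the TCP to the grasp point, in m); z points along the fingers, y is the line along which they close (so a half turn about z gives the same grasp; the last joint's range is limited). The gripper opens to 85 mm and grips with 20 to 120 N. Pads are 22 mm wide; open, the fingers measure 114 mm over their backs; the gripper's body (76 mm by 85 mm) begins 54 mm behind the grasp point. The pads swing forward as they close: fully open they stand 13 mm farther back than shut.
Start: joints at [-1.281, 0.213, -0.034, 1.323, 0, 1.571], TCP at [0.143, -0.479, 0.231] pointing down, gripper open.
Joint ranges: [-2.98, 2.98], [-0.74, 1.72], [-1.14, 1.35], [-2.1, 2.04], [-1.57, 1.44], [-3.14, 3.14]. Speed limits (rad/s): [1.89, 1.89, 2.39, 2.57, 3.14, 3.14].

### API

Orientations are given as [roll, pitch, yaw] about the fixed x, y, z axes, in that order (R = Rz(yaw) Ry(pitch) Rx(roll)).
In Python, from station import r gives the robot as it stands. The module is installed in compiled form; this text tells all that it offers.
- The arm moves only by the tool move_arm, never from a script. Its argument "series" is a list of rows, each a list of 7 numbers: the turn, a rotation vector about the tool's x, y, z scaled (see below), then the shift along the tool's x, y, z scaled (see below), then the closure, from -1 (fully open) to 1 (shut). In form: [[rx, ry, rz, x, y, z, hand], ...]. A call has exactly 5 rows; each row is the pose to reach, as a shift and turn from the pose commanded when the call began, along the tool's axes at that moment, turning the shorter way round; what a row does not reach only later rows make up. The controller multiplies each number of a shift by 0.25 m and each number of a turn by 360 degrees. A row lasts 1/10 s, in which the tool goes at most 50 mm and 8.59 degrees, less where a joint would pass 70% of its speed; a pose out of reach is approached as far as the arm can. A call with a number of a shift or a turn outside -1 to 1 is refused whole. A call with a gripper value outside its range is refused whole. The fingers move at their own pace and stop on an object; "grip_force" is the grip in N (left out, the last holds). Time passes only in rows, so rows that repeat a pose let the fingers close, or fill a call up. It gives the time, the measured TCP pose, the force, the opening and the grip force at its end, in the units of the state.
- r.sense(): the state, without advancing time (a new reading comes with each control period).
- r.snapshot(name): name is "scene" or "top"; returns the picture (400x640x3 uint8, red, green, blue); there is no depth.
- r.get_calibration(name): a dict with "fx", "fy", "cx", "cy" (pixels), "pose" (4x4, takes a point from camera to world coordinates). Camera axes: x right, y down, z forward; pixel columns grow to the right and rows downward; lengths in m; the calibration is good to about 2 mm. A picture is of the moment at which its call begins. get_calibration takes no time and is no camera call.
- r.sign_off(): hands the job in; it is judged then, once.
The state is a dict: "t": time; "joint_pos": joint angles; "qd": joint speeds; "joint_torque": joint torques, N m; "position": TCP position; "eef_rot": TCP orientation; "contact_force": force on the tool from outside, world axes, zero at the start; "wrist_torque": the same for the moment, N m; "finger_gap": finger opening in m; "grasp_force": force on a finger pad.
Only numpy, scipy, OpenCV 4.12 (cv2) and the standard library are available. Lean on these libraries where they do the work, as an engineer would, in place of code of your own. Each camera call takes 0.05 s, during which the arm holds its last target. There are 200 camera calls.

### The job

Take the purple-handled steel presser and push the dark sprung plate in the white pump pot squarely down, near its middle, until it bottoms out, keeping it fully down for about a second. Then lift the presser out so that the plate springs back up, stand it upright and wholly on the round blue drip mat, and let go.

Things in the scene. Friction and masses are not known exactly. Their poses are not given: they have to be found in the camera images.
- presser: Loose hand presser, about 0.3 kg, 110 mm tall, standing on the worktop: flat steel disc 72 mm across, 14 mm thick, with a round purple handle (neck 24 mm thick, above it a straight grip 30 mm thick from 58 to 102 mm up: hold it about 85 mm up). Origin: centre of the disc's flat underside, z up. A scrubbing brush of like shape, pale wooden handle and cream bristles, is not it.
- plate_top (a point): Centre of the top of the charcoal, grey-dotted press plate (102 mm across) in the white pump pot; moves with the plate, z up. At rest 63 mm above the worktop, 12 mm below the pot's rim; always level. The pot is fixed, 120 mm across, 75 mm tall, its mouth about 106 mm across; a thin black carrying handle lies round half its outside, reaching 70 mm from the centre.
- plate (a joint): How far the plate is pressed down, in m: 0 at rest (up), 0.022 at its stop. The spring pushes back with about 4 N at the start and 10 N at the stop, and returns the plate when let go.
- mat: Flat round blue drip mat, fixed to the worktop, 120 mm across and 4 mm thick. Origin at the centre of its underside (its top is 4 mm higher). Empty at the start.

How it is judged:
By the outcome, as a careful person would: the job done as asked, in the order asked, and still so for the second after the job is handed in, with the robot touching nothing.
It also fails if it takes over 42 s, if anything falls off the work surface, if the arm or the gripper's body presses on something with over 40 N, if the wrist force passes 120 N, or if a joint passes its speed limit or range.

## Working session

There is one attempt and no reset: what is moved stays moved. The work goes in short steps, Python scripts to look and compute and a tool call to move; the robot and the scene stay as the last step left them, time stands still between calls to the robot, and variables do not carry over. Pictures are saved under pics/ and viewed, at most 10 in all, crops included, and the job is handed in when it is done.

Besides the shell and the picture viewer there is one more tool, called after ">>>" as name(argument=value, ...) on one line, values as JSON. move_arm: Moves the arm, as the interface text tells. Its arguments: {"type":"object","properties":{"series":{"type":"array"},"grip_force":{"type":"number"}},"required":["series"]}

```bash
mkdir -p pics
python3 - <<'E'
from station import r
import cv2,numpy as np
for n in("scene","top"):
    cv2.imwrite(f"pics/{n}0.png",r.snapshot(n)[:,:,::-1]); c=r.get_calibration(n); print(n,c["fx"],c["fy"],c["cx"],c["cy"],np.round(c["pose"],4).tolist())
s=r.sense();print({k:np.round(v,4).tolist() for k,v in s.items()},r.grasp_offset)
E
```

```text
scene 393.57491537351825 393.57491537351825 316.11552240538947 195.6437315605374 [[0.7439, 0.3598, -0.5631, 1.0213], [0.6678, -0.3712, 0.6452, -0.5589], [0.0232, -0.856, -0.5164, 0.5396], [0.0, 0.0, 0.0, 1.0]]
top 431.71493438367634 431.71493438367634 319.06320001378765 197.63081355129324 [[-0.0207, -0.9855, 0.1687, 0.4098], [-0.9996, 0.0175, -0.0202, -0.0111], [0.0169, -0.169, -0.9855, 0.9167], [0.0, 0.0, 0.0, 1.0]]
{'t': 0.1, 'joint_pos': [-1.281, 0.2133, -0.0349, 1.3235, -0.0, 1.5708], 'qd': [-0.0001, -0.0017, 0.0023, 0.0008, -0.0004, -0.0009], 'joint_torque': [0.0002, -68.7247, 48.7808, 0.0123, -0.0002, 0.0], 'position': [0.1428, -0.4789, 0.2309], 'eef_rot': [-3.1406, 0.0, 0.2897], 'contact_force': [-0.2487, 0.838, 0.2052], 'wrist_torque': [0.0119, 0.0144, 0.0707], 'grasp_force': 0.0, 'finger_gap': 0.0855} 0.0187
```

View pics/top0.png

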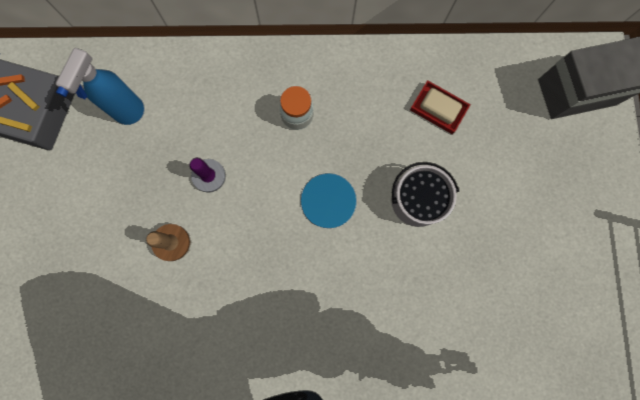

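View pics/scene0.png

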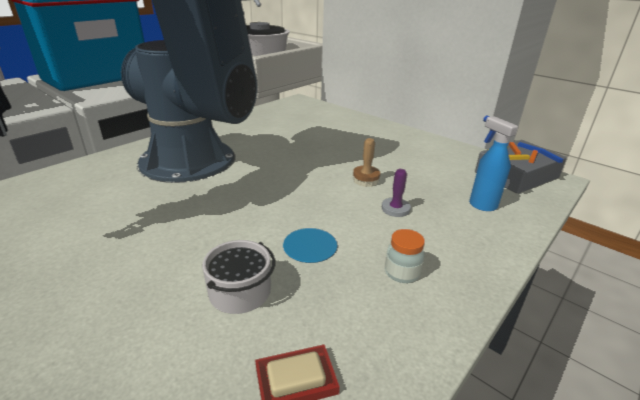

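The top view shows the presser at about (207,175), the brush at (168,242), the mat at (328,200) and the pot at (426,193). The scene view agrees: presser at (397,205), mat at (310,245), pot at (238,265). Next I'll enlarge these.

Run:
```python
import cv2,numpy as np
t=cv2.imread("pics/top0.png");s=cv2.imread("pics/scene0.png")
f=lambda i,x,y,w,h,k:cv2.resize(i[y:y+h,x:x+w],None,fx=k,fy=k,interpolation=cv2.INTER_CUBIC)
a=np.hstack([f(t,170,140,80,60,5),f(t,385,155,80,60,5)])
b=np.hstack([f(s,360,160,80,60,5),f(s,195,235,80,60,5)])
cv2.imwrite("pics/c.png",np.vstack([a,b]))
def blob(i,m,x,y,w,h,n):
    k=np.zeros(m.shape,np.uint8);k[y:y+h,x:x+w]=m[y:y+h,x:x+w]*255
    c=max(cv2.findContours(k,0,1)[0],key=cv2.contourArea);print(n,cv2.fitEllipse(c),cv2.contourArea(c))
for n,i,box in(("top",t,(290,165,80,70)),("scene",s,(275,220,70,50))):
    h=cv2.cvtColor(i,cv2.COLOR_BGR2HSV); blob(i,(abs(h[...,0].astype(int)-102)<12)&(h[...,1]>120),*box,n+" mat")
for n,i,box in(("top",t,(180,150,50,45)),("scene",s,(370,160,60,60))):
    h=cv2.cvtColor(i,cv2.COLOR_BGR2HSV); blob(i,(h[...,0]>130)&(h[...,0]<165)&(h[...,1]>90),*box,n+" handle")
```

```text
top mat ((327.99920654296875, 200.4429168701172), (53.067657470703125, 53.75588607788086), 100.25105285644531) 2238.0
scene mat ((309.5595397949219, 245.10736083984375), (32.583587646484375, 52.63883590698242), 90.81969451904297) 1345.0
top handle ((202.03549194335938, 169.7240753173828), (14.221073150634766, 30.119857788085938), 132.37750244140625) 322.0
scene handle ((397.74493408203125, 187.00025939941406), (8.311680793762207, 49.263545989990234), 8.96454906463623) 247.0
```

View pics/c.png

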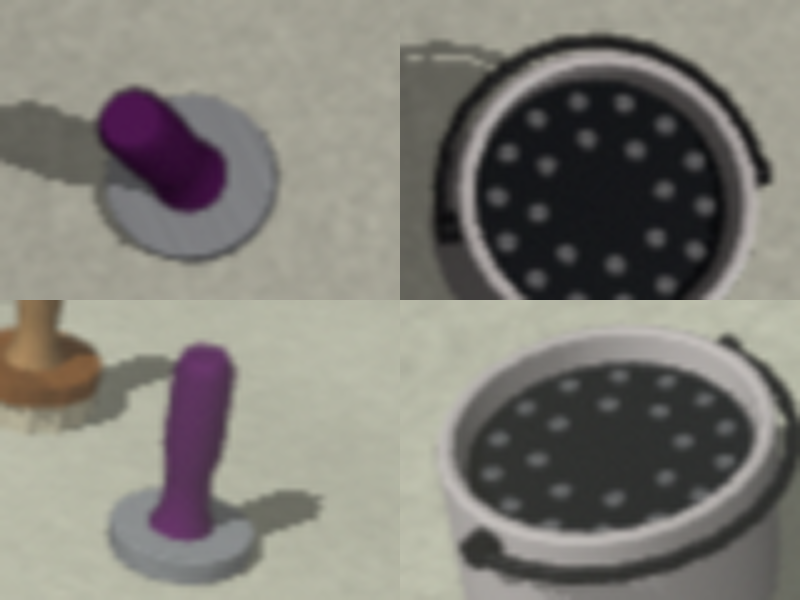

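The crop gives these full-image centres. Top: presser disc (207.2,175.0), grip top (196.4,163.6), plate (424.8,194.8). Scene: disc top (396.4,205.4), grip top (400.6,170.8), plate (236.6,264.5).

```bash
cat > h.py <<'E'
from station import r
import numpy as np
def pt(n,u,v,z):
    c=r.get_calibration(n);P=c["pose"];d=P[:3,:3]@[(u-c["cx"])/c["fx"],(v-c["cy"])/c["fy"],1]
    return np.round(P[:3,3]+d*(z-P[2,3])/d[2],4)
E
python3 - <<'E'
from h import *
for k,n,u,v,z in[("disc","top",207.2,175,.012),("disc","scene",396.4,205.4,.014),("gtop","top",196.4,163.6,.110),("gtop","scene",400.6,170.8,.108),
("plate","top",424.8,194.8,.063),("plate","scene",236.6,264.5,.063),("mat","top",328,200.4,.004),("mat","scene",309.6,245.1,.004)]: print(k,n,pt(n,u,v,z))
E
```

```text
disc top [0.618  0.2083 0.012 ]
disc scene [0.6244 0.2027 0.014 ]
gtop top [0.6181 0.2056 0.11  ]
gtop scene [0.6193 0.2072 0.108 ]
plate top [ 0.5579 -0.242   0.063 ]
plate scene [ 0.5592 -0.2425  0.063 ]
mat top [ 0.5597 -0.0488  0.004 ]
mat scene [ 0.5665 -0.055   0.004 ]
```

>>> move_arm(series=[[0,0,0,0.13,-0.104,0,-1],[0,0,0,0.26,-0.208,0,-1],[0,0,0,0.39,-0.312,0,-1],[0,0,0,0.52,-0.416,0,-1],[0,0,0,0.65,-0.52,0,-1]], grip_force=40)

```text
t: 0.6
position: [0.2619, -0.3066, 0.2311]
eef_rot: [-3.141, 0.0, 0.289]
contact_force: [0.7, -0.9, 0.4]
finger_gap: 0.0856
grasp_force: 0.0
```

>>> move_arm(series=[[0,0,0,0.13,-0.104,0,-1],[0,0,0,0.26,-0.208,0,-1],[0,0,0,0.39,-0.312,0,-1],[0,0,0,0.52,-0.416,0,-1],[0,0,0,0.65,-0.52,0,-1]])

```text
t: 1.1
position: [0.3806, -0.1354, 0.2312]
eef_rot: [3.142, 0.0, 0.29]
contact_force: [0.8, -0.7, -0.5]
finger_gap: 0.085
grasp_force: 0.0
```

>>> move_arm(series=[[0,0,0,0.13,-0.104,0,-1],[0,0,0,0.26,-0.208,0,-1],[0,0,0,0.39,-0.312,0,-1],[0,0,0,0.52,-0.416,0,-1],[0,0,0,0.65,-0.52,0,-1]])

```text
t: 1.6
position: [0.4992, 0.0356, 0.2311]
eef_rot: [3.142, 0.0, 0.29]
contact_force: [1.0, -0.6, 0.1]
finger_gap: 0.0854
grasp_force: 0.0
```

>>> move_arm(series=[[0,0,0,0.13,-0.104,0,-1],[0,0,0,0.26,-0.208,0,-1],[0,0,0,0.39,-0.312,0,-1],[0,0,0,0.65,-0.52,0,-1],[0,0,0,0.65,-0.52,0,-1]])

```text
t: 2.1
position: [0.6203, 0.2002, 0.2304]
eef_rot: [-3.134, 0.001, 0.31]
contact_force: [0.9, -0.7, -0.1]
finger_gap: 0.085
grasp_force: 0.0
```

>>> move_arm(series=[[0,0,0,0,0,0.1,-1],[0,0,0,0,0,0.2,-1],[0,0,0,0,0,0.3,-1],[0,0,0,0,0,0.32,-1],[0,0,0,0,0,0.32,-1]])

```text
t: 2.6
position: [0.619, 0.1972, 0.1508]
eef_rot: [-3.135, 0.002, 0.305]
contact_force: [0.4, -0.2, 0.7]
finger_gap: 0.0855
grasp_force: 0.0
```

Run:
```python
from h import *
import cv2
a=r.snapshot("scene")[:,:,::-1][110:230,340:460];b=r.snapshot("top")[:,:,::-1][110:230,150:270]
cv2.imwrite("pics/d.png",np.hstack([cv2.resize(x,(400,400),interpolation=2) for x in(a,b)]))
s=r.sense();print(s["position"],s["eef_rot"],s["joint_pos"])
```

```text
[0.61999345 0.19753757 0.15263024] [-3.13452520e+00 -1.32311661e-03  3.05132626e-01] [0.30501581 0.55139907 0.25963608 1.27771105 0.00706761 3.14147583]
```

View pics/d.png

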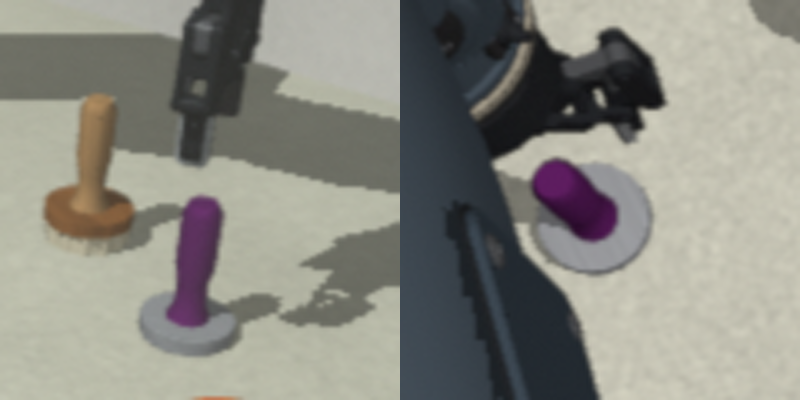

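The picture shows the open fingers just above and slightly short of the grip, with the presser still standing. The last joint sits at its limit, so I'll turn the tool to yaw 90° first.

>>> move_arm(series=[[0,0,-0.02,0,0,0,-1],[0,0,-0.04,0,0,0,-1],[0,0,-0.06,0,0,0,-1],[0,0,-0.08,0,0,0,-1],[0,0,-0.1,0,0,0,-1]])

```text
t: 3.2
position: [0.6202, 0.1976, 0.153]
eef_rot: [-3.137, -0.006, 0.939]
contact_force: [-0.6, -0.5, -0.2]
finger_gap: 0.0855
grasp_force: 0.0
```

>>> move_arm(series=[[0,0,-0.02,0,0,0,-1],[0,0,-0.04,0,0,0,-1],[0,0,-0.06,0,0,0,-1],[0,0,-0.08,0,0,0,-1],[0,0,-0.1,0,0,0,-1]])

```text
t: 3.7
position: [0.6203, 0.1976, 0.153]
eef_rot: [-3.142, -0.007, 1.567]
contact_force: [0.5, 0.2, -0.5]
finger_gap: 0.0853
grasp_force: 0.0
```

Run:
```python
from h import *
r.snapshot("top");s=r.sense();print(s["position"],s["eef_rot"],s["joint_pos"])
```

```text
[0.62024456 0.19760128 0.1529837 ] [-3.14159218 -0.00737802  1.57497415] [0.30500339 0.55099843 0.25986968 1.27748183 0.00704682 1.87162959]
```

>>> move_arm(series=[[0,-0.0012,0,0.034,-0.008,0,-1],[0,-0.0012,0,0.034,-0.008,0.1,-1],[0,-0.0012,0,0.034,-0.008,0.2,-1],[0,-0.0012,0,0.034,-0.008,0.3,-1],[0,-0.0012,0,0.034,-0.008,0.356,-1]])

```text
t: 4.25
position: [0.6168, 0.2071, 0.061]
eef_rot: [-3.138, 0.001, 1.558]
contact_force: [0.4, -0.3, 0.1]
finger_gap: 0.0852
grasp_force: 0.0
```

Run:
```python
from h import *
import cv2
a=r.snapshot("scene")[:,:,::-1][110:230,340:460];b=r.snapshot("top")[:,:,::-1][110:230,150:270]
cv2.imwrite("pics/e.png",np.hstack([cv2.resize(x,(400,400),interpolation=2) for x in(a,b)]))
s=r.sense();print(s["position"],s["eef_rot"],s["contact_force"])
```

```text
[0.61634222 0.20682984 0.06091938] [-3.13690275e+00  1.92957646e-03  1.55868596e+00] [-0.50338528 -0.34583454  0.26864128]
```

View pics/e.png

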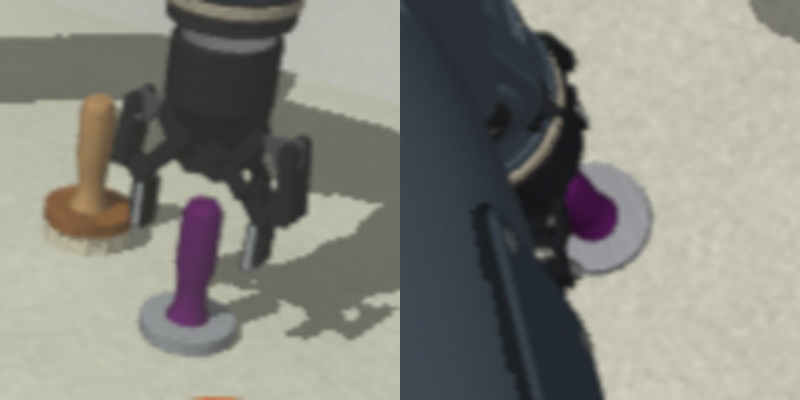

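The fingers straddle the grip, with the midpoint of the tips at crop (200,245), right on the handle axis. Closing now.

>>> move_arm(series=[[0,0,0,0,0,0,0],[0,0,0,0,0,0,0.3],[0,0,0,0,0,0,0.6],[0,0,0,0,0,0,1],[0,0,0,0,0,0,1]], grip_force=60)

```text
t: 4.85
position: [0.6181, 0.2067, 0.0632]
eef_rot: [-3.141, 0.0, 1.562]
contact_force: [1.3, 0.3, 6.3]
finger_gap: 0.0287
grasp_force: 59.0
```

>>> move_arm(series=[[0,0,0,0,0,0,1],[0,0,0,0,0,0,1],[0,0,0,0,0,0,1],[0,0,0,0,0,0,1],[0,0,0,0,0,0,1]])

```text
t: 5.35
position: [0.6181, 0.2067, 0.0632]
eef_rot: [-3.141, 0.0, 1.562]
contact_force: [1.6, -0.6, 5.8]
finger_gap: 0.0285
grasp_force: 59.0
```

Run:
```python
from h import *
s=r.sense();print(s)
```

```text
{'t': 5.35, 'joint_pos': array([ 3.22768356e-01,  5.98984578e-01,  1.09248426e-01,  1.08178571e+00,
       -5.16572507e-05,  1.90282627e+00]), 'qd': array([-1.64332494e-04,  2.24826498e-04,  8.15604081e-05,  1.22504005e-04,
        4.22708857e-04, -3.79781539e-04]), 'joint_torque': array([ 1.83798973e-01, -9.52898598e+01,  4.34699786e+01,  4.04648529e-01,
        1.80890010e-02, -7.37301179e-04]), 'position': array([0.61806916, 0.20670507, 0.06322234]), 'eef_rot': array([-3.14092358e+00,  2.85333098e-04,  1.56153485e+00]), 'contact_force': array([ 1.62509021, -0.57363517,  5.84797157]), 'wrist_torque': array([ 0.0575502 , -0.08061966, -0.00164923]), 'grasp_force': 59.035892486572266, 'finger_gap': 0.028473571649897864}
```

>>> move_arm(series=[[0,0,0,0,0,-0.04,1],[0,0,0,0,0,-0.14,1],[0,0,0,0,0,-0.26,1],[0,0,0,0,0,-0.38,1],[0,0,0,0,0,-0.48,1]])

```text
t: 5.85
position: [0.6175, 0.2066, 0.1845]
eef_rot: [-3.14, 0.001, 1.562]
contact_force: [1.1, -0.2, -3.9]
finger_gap: 0.0284
grasp_force: 59.7
```

>>> move_arm(series=[[0,0,0,-0.06,-0.007,0,1],[0,0,0,-0.18,-0.022,0,1],[0,0,0,-0.31,-0.039,0,1],[0,0,0,-0.45,-0.056,0,1],[0,0,0,-0.6,-0.075,0,1]])

```text
t: 6.35
position: [0.5964, 0.0551, 0.1815]
eef_rot: [-3.138, 0.001, 1.562]
contact_force: [0.6, -0.4, -3.1]
finger_gap: 0.0283
grasp_force: 59.7
```

>>> move_arm(series=[[0,0,0,-0.12,-0.015,0,1],[0,0,0,-0.24,-0.03,0,1],[0,0,0,-0.36,-0.045,0,1],[0,0,0,-0.48,-0.06,0,1],[0,0,0,-0.6,-0.075,0,1]])

```text
t: 6.85
position: [0.5761, -0.0948, 0.1818]
eef_rot: [-3.138, 0.001, 1.561]
contact_force: [0.5, 0.6, -3.4]
finger_gap: 0.0287
grasp_force: 59.7
```

>>> move_arm(series=[[0,0,0,-0.16,-0.02,0,1],[0,0,0,-0.32,-0.04,0,1],[0,0,0,-0.46,-0.057,0,1],[0,0,0,-0.56,-0.07,0,1],[0,0,0,-0.6,-0.074,0,1]])

```text
t: 7.35
position: [0.556, -0.2453, 0.1818]
eef_rot: [-3.138, 0.001, 1.559]
contact_force: [-0.0, 0.5, -2.9]
finger_gap: 0.0285
grasp_force: 59.7
```

Run:
```python
from h import *
import cv2
a=r.snapshot("scene")[:,:,::-1][170:320,160:310];b=r.snapshot("top")[:,:,::-1][120:270,350:500]
cv2.imwrite("pics/f.png",np.hstack([cv2.resize(x,(400,400),interpolation=2) for x in(a,b)]))
s=r.sense();print(s["position"],s["eef_rot"],s["contact_force"],s["wrist_torque"],s["finger_gap"])
```

```text
[ 0.5566183  -0.24395203  0.18203923] [-3.13802063e+00  4.14787850e-04  1.55979768e+00] [ 0.19229829  0.88430097 -3.39632003] [ 0.00534076  0.03575157 -0.01060383] 0.028570104341791004
```

View pics/f.png

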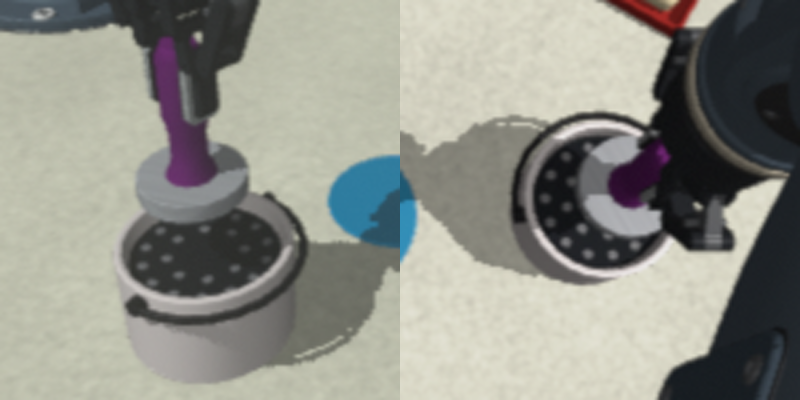

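Run:
```python
from h import *
import cv2
for n,ob in(("scene",(231.7,235.7)),("top",(436.7,189.1))):
    c=r.get_calibration(n);M=np.linalg.inv(c["pose"]);K=np.array([[c["fx"],0,c["cx"]],[0,c["fy"],c["cy"]],[0,0,1]])
    a=np.linspace(0,2*np.pi,60);o=np.array([.5566,-.244,.133])
    p=np.c_[o[0]+.036*np.cos(a),o[1]+.036*np.sin(a),0*a+o[2]]
    q=cv2.projectPoints(p,cv2.Rodrigues(M[:3,:3])[0],M[:3,3],K,None)[0][:,0]
    print(n,"ellipse",(q.min(0)+q.max(0))/2,"size",np.ptp(q,axis=0),"obs pt",pt(n,*ob,.133))
    # vertical direction
    for z in(.133,.2): print(cv2.projectPoints(np.array([[.5566,-.244,z]]),cv2.Rodrigues(M[:3,:3])[0],M[:3,3],K,None)[0].ravel())
```

```text
scene ellipse [231.46882919 233.51714608] size [42.80575307 25.15357332] obs pt [ 0.5629 -0.2488  0.133 ]
[231.64527306 232.9487961 ]
[228.03422222 199.70619994]
top ellipse [435.62453187 189.02062061] size [38.60193052 38.06358495] obs pt [ 0.5562 -0.2459  0.133 ]
[435.6410186  188.88079925]
[446.76755096 181.45087745]
```

Measured disc position matches the expected one, and the presser is upright over the plate. Pressing down in stages.

>>> move_arm(series=[[0,0,0,0.012,0.006,0.04,1],[0,0,0,0.012,0.006,0.1,1],[0,0,0,0.012,0.006,0.16,1],[0,0,0,0.012,0.006,0.2,1],[0,0,0,0.012,0.006,0.22,1]], grip_force=80)

```text
t: 7.95
position: [0.5587, -0.2386, 0.1265]
eef_rot: [-3.138, 0.0, 1.563]
contact_force: [0.5, -0.3, -3.7]
finger_gap: 0.0286
grasp_force: 79.0
```

>>> move_arm(series=[[0,0,0,0,0,0.02,1],[0,0,0,0,0,0.04,1],[0,0,0,0,0,0.06,1],[0,0,0,0,0,0.08,1],[0,0,0,0,0,0.08,1]])

```text
t: 8.45
position: [0.5593, -0.2398, 0.1076]
eef_rot: [-3.14, 0.001, 1.562]
contact_force: [0.4, 3.4, 5.5]
finger_gap: 0.028
grasp_force: 79.8
```

>>> move_arm(series=[[0,0,0,-0.004,0,0.006,1],[0,0,0,-0.004,0,0.012,1],[0,0,0,-0.004,0,0.018,1],[0,0,0,-0.004,0,0.018,1],[0,0,0,-0.004,0,0.018,1]])

```text
t: 8.95
position: [0.5595, -0.2408, 0.1042]
eef_rot: [-3.141, 0.001, 1.562]
contact_force: [-0.7, 6.2, 9.7]
finger_gap: 0.0285
grasp_force: 80.0
```

>>> move_arm(series=[[0,0,0,0,0,0.004,1],[0,0,0,0,0,0.008,1],[0,0,0,0,0,0.008,1],[0,0,0,0,0,0.008,1],[0,0,0,0,0,0.008,1]])

```text
t: 9.45
position: [0.5598, -0.2409, 0.104]
eef_rot: [3.141, 0.001, 1.562]
contact_force: [-8.4, 9.4, 33.6]
finger_gap: 0.0281
grasp_force: 82.4
```

It has bottomed out: the force jumped to 34 N with no further travel. Holding, then lifting out.

>>> move_arm(series=[[0,0,0,0,0,0,1],[0,0,0,0,0,0,1],[0,0,0,0,0,0,1],[0,0,0,0,0,0,1],[0,0,0,0,0,0,1]])

```text
t: 9.95
position: [0.5598, -0.2409, 0.104]
eef_rot: [3.141, 0.001, 1.562]
contact_force: [-9.4, 10.0, 32.9]
finger_gap: 0.0286
grasp_force: 82.4
```

>>> move_arm(series=[[0,0,0,0,0,0,1],[0,0,0,0,0,0,1],[0,0,0,0,0,0,1],[0,0,0,0,0,0,1],[0,0,0,0,0,-0.008,1]])

```text
t: 10.45
position: [0.5595, -0.2409, 0.1048]
eef_rot: [-3.141, 0.001, 1.562]
contact_force: [0.9, 4.2, 5.9]
finger_gap: 0.0282
grasp_force: 79.8
```

>>> move_arm(series=[[0,0,0,0,0,-0.04,1],[0,0,0,0,0,-0.1,1],[0,0,0,0,0,-0.2,1],[0,0,0,0,0,-0.3,1],[0,0,0,0,0,-0.36,1]])

```text
t: 10.95
position: [0.5595, -0.2415, 0.1955]
eef_rot: [-3.141, 0.002, 1.562]
contact_force: [1.9, -0.5, -2.9]
finger_gap: 0.0287
grasp_force: 79.3
```

Run:
```python
from h import *
import cv2
a=r.snapshot("scene")[:,:,::-1][170:320,160:310];b=r.snapshot("top")[:,:,::-1][120:270,350:500]
cv2.imwrite("pics/g.png",np.hstack([cv2.resize(x,(400,400),interpolation=2) for x in(a,b)]))
s=r.sense();print(s["position"],s["eef_rot"],s["contact_force"],s["wrist_torque"],s["finger_gap"])
```

```text
[ 0.5600695  -0.24161878  0.19556522] [3.14093161e+00 2.73601358e-03 1.56162005e+00] [-0.24290756 -1.56520185 -3.38821237] [-0.01441756 -0.00841904  0.02886825] 0.02829998244873039
```

View pics/g.png

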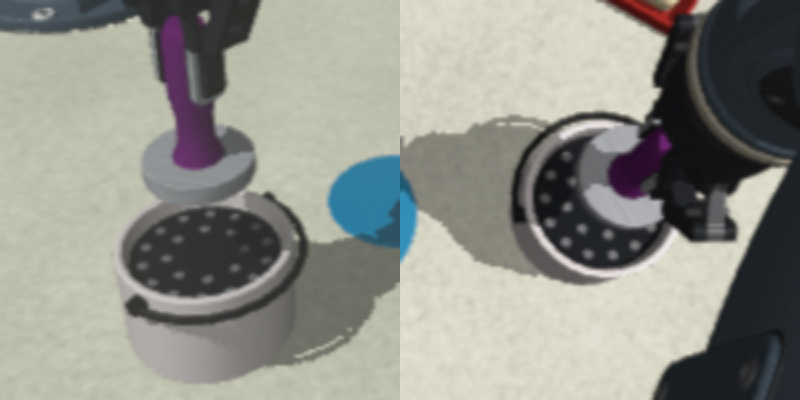

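The plate is back up (same dots as before, below the rim) and the presser is clear and upright. Moving over the mat and lowering.

>>> move_arm(series=[[0,0,0,0.1,-0.001,0,1],[0,0,0,0.28,-0.002,0,1],[0,0,0,0.46,-0.003,0,1],[0,0,0,0.64,-0.004,0,1],[0,0,0,0.768,-0.005,0,1]])

```text
t: 11.55
position: [0.5589, -0.0466, 0.1921]
eef_rot: [-3.138, 0.001, 1.563]
contact_force: [1.8, 0.5, -3.0]
finger_gap: 0.0282
grasp_force: 79.4
```

>>> move_arm(series=[[0,0,0,0,0,0.06,1],[0,0,0,0,0,0.18,1],[0,0,0,0,0,0.3,1],[0,0,0,0,0,0.4,1],[0,0,0,0,0,0.46,1]])

```text
t: 12.05
position: [0.5577, -0.049, 0.0751]
eef_rot: [-3.136, 0.001, 1.562]
contact_force: [-0.1, 0.8, -3.5]
finger_gap: 0.0281
grasp_force: 79.3
```

>>> move_arm(series=[[0,0,0,0,0,0.015,1],[0,0,0,0,0,0.03,1],[0,0,0,0,0,0.04,1],[0,0,0,0,0,0.044,1],[0,0,0,0,0,0.044,1]])

```text
t: 12.55
position: [0.5597, -0.049, 0.0676]
eef_rot: [-3.14, 0.001, 1.562]
contact_force: [-0.3, -0.2, -3.3]
finger_gap: 0.0281
grasp_force: 79.3
```

Run:
```python
from h import *
import cv2
a=r.snapshot("scene")[:,:,::-1][150:300,240:390];b=r.snapshot("top")[:,:,::-1][120:270,255:405]
cv2.imwrite("pics/i.png",np.hstack([cv2.resize(x,(400,400),interpolation=2) for x in(a,b)]))
s=r.sense();print(s["position"],s["eef_rot"],s["contact_force"],s["wrist_torque"],s["finger_gap"])
```

```text
[ 0.55962824 -0.0489861   0.06763312] [-3.14001563e+00  9.48855797e-04  1.56186089e+00] [-0.67011795  0.094812   -4.01518791] [ 0.00374807  0.04342115 -0.05291009] 0.028479649852882507
```

View pics/i.png

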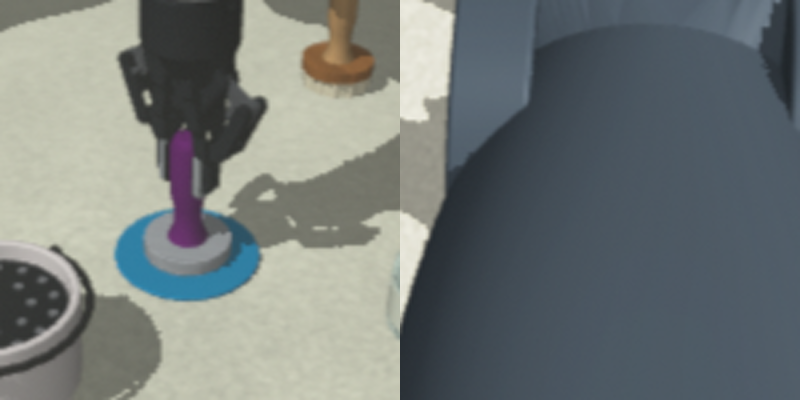

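The disc is centred on the mat in the scene view, just above it. I'll lower it the last millimetre.

>>> move_arm(series=[[0,0,0,0,0,0.002,1],[0,0,0,0,0,0.004,1],[0,0,0,0,0,0.005,1],[0,0,0,0,0,0.005,1],[0,0,0,0,0,0.005,1]])

```text
t: 13.15
position: [0.56, -0.049, 0.0672]
eef_rot: [-3.141, 0.001, 1.562]
contact_force: [-3.2, -0.5, 13.2]
finger_gap: 0.0281
grasp_force: 81.0
```

>>> move_arm(series=[[0,0,0,0,0,-0.002,1],[0,0,0,0,0,-0.002,0.5],[0,0,0,0,0,-0.002,0],[0,0,0,0,0,-0.002,-0.5],[0,0,0,0,0,-0.002,-1]])

```text
t: 13.65
position: [0.5594, -0.049, 0.0664]
eef_rot: [-3.139, 0.001, 1.562]
contact_force: [0.1, -0.1, -0.0]
finger_gap: 0.07
grasp_force: 0.0
```

>>> move_arm(series=[[0,0,0,0,0,0,-1],[0,0,0,0,0,0,-1],[0,0,0,0,0,0,-1],[0,0,0,0,0,0,-1],[0,0,0,0,0,0,-1]])

```text
t: 14.15
position: [0.5594, -0.049, 0.0665]
eef_rot: [-3.139, 0.001, 1.562]
contact_force: [0.8, -0.1, -0.5]
finger_gap: 0.0856
grasp_force: 0.0
```

>>> move_arm(series=[[0,0,0,0,0,-0.06,-1],[0,0,0,0,0,-0.16,-1],[0,0,0,0,0,-0.28,-1],[0,0,0,0,0,-0.4,-1],[0,0,0,0,0,-0.48,-1]])

```text
t: 14.65
position: [0.5601, -0.0489, 0.1886]
eef_rot: [-3.141, 0.001, 1.562]
contact_force: [0.2, -0.6, -1.1]
finger_gap: 0.0854
grasp_force: 0.0
```

>>> move_arm(series=[[0,0,0,0,0,0,-1],[0,0,0,0,0,0,-1],[0,0,0,0,0,0,-1],[0,0,0,0,0,0,-1],[0,0,0,0,0,0,-1]])

```text
t: 15.15
position: [0.5593, -0.0488, 0.1858]
eef_rot: [-3.138, 0.001, 1.562]
contact_force: [0.2, 0.2, -0.2]
finger_gap: 0.0852
grasp_force: 0.0
```

Run:
```python
from h import *
import cv2
cv2.imwrite("pics/j.png",cv2.resize(r.snapshot("scene")[:,:,::-1][130:330,190:450],(780,600),interpolation=2))
s=r.sense();print(s["t"],s["position"],s["contact_force"],s["finger_gap"])
```

```text
15.2 [ 0.55940491 -0.04881937  0.18594524] [0.90152044 0.24832716 0.22654403] 0.08513626763539148
```

View pics/j.png

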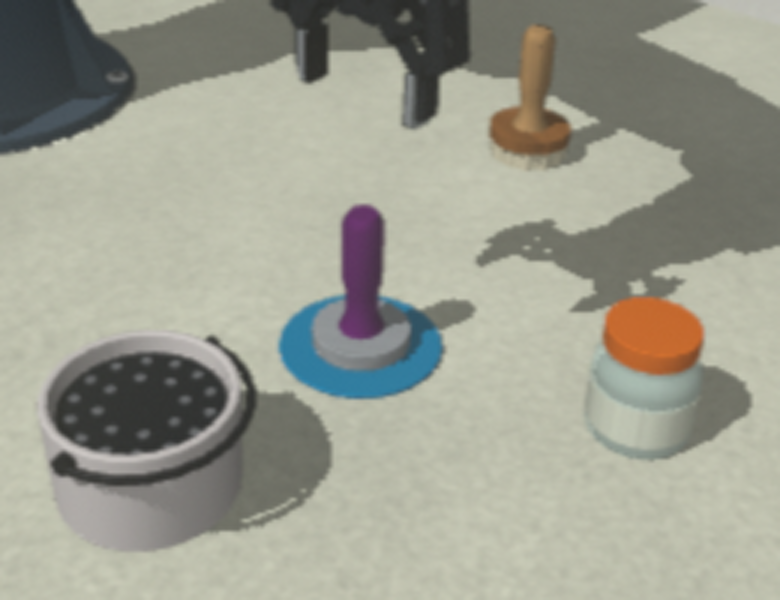

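The presser stands upright and wholly on the mat (crop 362,335), the plate is up, and the gripper is clear. Handing in.

```bash
python3 -c "
from station import r
print(r.sign_off())"
```

```text
the job is handed in; nothing more can be done
None
```

The job is done and handed in at about 15 s: the plate was pressed to its stop and held for about a second, it sprang back up, and the presser now stands upright and wholly on the blue mat, released.

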